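Unlock the valve box, open its panel and shut off the air

ROBOT

A 6-joint arm with a two-finger parallel gripper is mounted at the origin on a cart in front of the work surface, level with it; the furniture and walls round the work are solid. World frame = base frame: x ahead of the robot, y to its left, z up, the work surface at z = 0. Lengths are in m, angles in degrees, forces in N, time in s.
With the tool pointing down it reaches from about 0.3 to 1 m from the base axis. Payload 5.1 kg.
Tool frame: the origin (TCP) lies at the very end of the fingers, on their centre line; the grasp point (between the pads) lies 19 mm behind it; z points along the fingers, y is the direction in which the jaws open and shut (so a half turn about z gives the same grasp; the last joint's range is limited). The gripper opens to 95 mm and grips with 3 to 60 N. Pads are 20 mm wide; open, the fingers measure 119 mm over their backs; the gripper's body (75 mm by 180 mm) begins 59 mm behind the grasp point.
Start: joints at [63.679, 7.093, 94.555, -0, 78.352, -4.733], TCP at [0.239, 0.604, 0.215] pointing down, gripper open.
Joint ranges: [-149.61, 149.61], [-58.7, 133.49], [1.44, 155.28], [-77.14, 257.14], [18.33, 153.61], [-166.67, 166.67]. Speed limits (degrees/s): [147.25, 147.25, 180, 180, 180, 180].

INTERFACE

Orientations are given as [roll, pitch, yaw] about the fixed x, y, z axes, in that order (R = Rz(yaw) Ry(pitch) Rx(roll)).
In Python, from rig import bot gives the robot as it stands. The module is installed in compiled form; this text tells all that it offers.
- The arm moves only by the tool drive_tool, never from a script. Its argument "motion" is one flat list of numbers, 7 for each row, row after row: the turn, a rotation vector about the tool's x, y, z in rad, then the shift along the tool's x, y, z in mm, then the finger opening in mm, from 0 to 95.1. A call has 1 to 8 rows; each row is the pose to reach, as a shift and turn from the pose commanded when the call began, along the tool's axes at that moment; what a row does not reach only later rows make up. A row lasts 1/12 s, in which the tool goes at most 41.7 mm and 7.16 degrees, less where a joint would pass 70% of its speed; a pose out of reach is approached as far as the arm can. A call with a gripper value outside its range is refused whole. The fingers move at their own pace and stop on an object; "squeeze" is the grip in N (left out, the last holds). Time passes only in rows, so rows that repeat a pose let the fingers close. It gives the time, the measured TCP pose, the force and the opening at its end, in the units of the state.
- bot.sense(): the state, without advancing time (a new reading comes with each control period).
- bot.snapshot(name): name is "scene" or "top"; returns the picture (384x512x3 uint8, red, green, blue); there is no depth.
- bot.get_calibration(name): a dict with "fov_y" (degrees; the focal length in pixels is half the picture's height over the tangent of half this angle, whatever the lens; pixels are square), "cx", "cy" (the principal point, pixels), "R" (3x3) and "t" (3): a world point X has camera coordinates R X + t. Camera axes: x right, y down, z forward; pixel columns grow to the right and rows downward; lengths in m; the calibration is good to about 2 mm. A picture is of the moment at which its call begins. get_calibration takes no time and is no camera call.
- bot.sign_off(): hands the job in, once; it reports no verdict.
The state is a dict: "t": time; "joint_pos": joint angles; "joint_vel": joint speeds; "tau": joint torques, N m; "tool_pos": TCP position; "eef_rot": TCP orientation; "contact_force": force on the tool from outside, world axes, zero at the start; "ft_torque": the same for the moment, N m; "width": finger opening in m.
Only numpy, scipy, OpenCV 4.12 (cv2) and the standard library are available. Lean on these libraries where they do the work, as an engineer would, in place of code of your own. Each camera call takes 0.05 s, during which the arm holds its last target.

TASK

Shut off the air at the grey valve box on the bench: turn the key in its top panel a full quarter turn clockwise to free the latch, swing the panel up by its bar handle and right over until it leans back past upright and stays there, then push the lever inside the box all the way across to its other side. Leave the key turned and the things standing round the box where they are.

Things in the scene. Friction and masses are not known exactly. Their poses are not given: they have to be found in the camera images.
- valve_box: Grey steel valve box bolted to the bench, 170 mm front to back (x), 260 mm wide (y), 127 mm high, walls 5 mm; the shut panel is its top, upper face 135 mm above the bench. Origin: centre of its underside; x points from the front edge to the hinged back edge, y to its left seen from the front, z up. 'Box frame' offsets are from here. Position and turn on the bench vary.
- key (a joint): Turn of the steel wing key that stays in the panel's lock. 0: locked, wing lies front to back; grows as it is turned clockwise seen from above, to a stop at 1.57 (wing parallel to the front edge). The cam holds the panel shut below about 1.1. Starts at 0.05 to 0.3. Friction holds it where it is left (0.06 N m).
- key_grip (a point): Centre of the key's upright flat wing, on the key's axis: wing 64 mm long, 10 mm thick, 30 mm high, its lower edge 18 mm above the panel's plate. Own x along the wing (to the back at joint 0), y across its thickness, z out of the panel. At x -48, y +70, z 168 mm in the box frame while shut: left front of the panel, 75 mm from the handle's near end.
- panel (a joint): Opening angle of the top panel: 0 is shut, 1.57 upright, 1.9 its stop. It is hinged along the back edge and swings up and backward, away from the front. A stiff hinge holds it at any angle; lifting by the handle takes about 4 to 8 N.
- panel_handle (a point): Middle of the handle's round steel bar: 12 mm thick, 100 mm long, parallel to the front edge, its axis 36 mm above the panel's plate. At x -150, y -55, z +43 mm from panel_hinge in the panel's frame: right front of the shut panel, 171 mm above the bench; the panel's front edge lies 18 mm beyond. The bar can turn between the fingers as the panel swings.
- panel_hinge (a point): Middle of the hinge line, at x +82, y 0, z +128 mm in the box frame; the line runs along the box's y. Its orientation turns with the panel. At opening angle a, a point (x, z) of the panel lies at (x cos a + z sin a, z cos a - x sin a) from here, along the box's x and z.
- shutoff (a joint): Swing of the shut-off lever inside the box: 0 leans to the box's left (+y), 1.0 leans fully to its right (-y). Starts at 0 to 0.2; friction holds it where it is left (about 1 N at its knob). Reachable only with the panel open.
- shutoff_tip (a point): Centre of the black ball knob (26 mm across) on the end of the lever, 70 mm from its pivot at x 0, y 0, z 32 mm in the box frame; the lever swings in the box's y-z plane, 0.5 rad either side of upright. The knob's centre is 93 to 102 mm above the bench, below the rim at 127 mm; inside, the space beside it is free to 100 mm from the middle.
- grease_pot: White pot with a lid, 69 mm across and 54 mm high, standing to the right of the box; leave it. Origin at the centre of its underside.
- cylinder_9: Small aluminium pneumatic cylinder, 53 x 52 x 106 mm, standing to the left of the box; leave it. Origin at the centre of its underside.
- oil_bottle: Oil bottle with a spout, 51 mm across and 152 mm high, standing to the left of the box, further back; leave it. Origin at the centre of its underside.
- spanner_17: Open-end spanner, 191 mm long and 6 mm thick, lying to the right of the box; leave it. Origin at the centre of its underside.
- air_gun: Blue air blow gun hanging on its wire to the right of the box, about at x 0.38, y -0.07 m: 181 mm front to back, 27 mm wide, from 140 to 350 mm above the bench, solid and fixed: an arm coming over from the right must pass above or behind it. Origin at the centre of its foot. Not part of the job.

How it is judged:
By the outcome, as a careful person would: the job done as asked, in the order asked, and still so for the second after the job is handed in, with the robot touching nothing.
It also fails if it takes over 72 s, if anything falls off the work surface, if the arm or the gripper's body presses on something with over 40 N, if the wrist force passes 120 N, or if a joint passes its speed limit or range.

## Working session

There is one attempt and no reset: what is moved stays moved. The work goes in short steps, Python scripts to look and compute and a tool call to move; the robot and the scene stay as the last step left them, time stands still between calls to the robot, and variables do not carry over. Pictures are saved under pics/ and viewed, and the job is handed in when it is done.

Besides the shell and the picture viewer there is one more tool, called as name(argument=value, ...) on one line, values as JSON. drive_tool: Moves the arm, as the interface text tells. Its arguments: {"type":"object","properties":{"motion":{"type":"array","items":{"type":"number"}},"squeeze":{"type":"number"}},"required":["motion"]}

```bash
mkdir -p pics; ls; python3 - <<'E'
from rig import bot
import cv2
print(bot.sense())
for n in("scene","top"):
    im=bot.snapshot(n); cv2.imwrite(f"pics/{n}0.png",im[:,:,::-1]); print(n,bot.get_calibration(n))
E
```

```text
pics
{'t': 0.0, 'joint_pos': array([ 6.36783463e+01,  7.13329788e+00,  9.46351436e+01,  1.21806660e-03,
        7.83518606e+01, -4.73492630e+00]), 'joint_vel': array([-0.01669164,  0.03623776, -0.06326664, -0.14486864, -0.01326159,
       -0.05473142]), 'tau': array([-6.69411966e-04, -4.17624915e+01, -3.59924054e+01,  7.73771689e-02,
        4.94222820e-02, -1.94114837e-04]), 'tool_pos': array([0.23889554, 0.60380392, 0.21337834]), 'eef_rot': array([-1.79880207e+02, -1.11188434e-02,  1.58413014e+02]), 'contact_force': array([-0.31042707, -0.26347408, -0.26134352]), 'ft_torque': array([-0.03358484, -0.01256312, -0.06807177]), 'width': 0.09495539905044251}
scene {'fov_y': 52.592500480790235, 'cx': 251.6645585034524, 'cy': 192.64124496444396, 'R': array([[-0.94164408, -0.33651921,  0.00782595],
       [-0.16904716,  0.45266529, -0.87550968],
       [ 0.29108329, -0.82574146, -0.48313721]]), 't': array([0.5531405 , 0.10937682, 1.23718337])}
top {'fov_y': 57.64710245153164, 'cx': 259.277150441747, 'cy': 193.25418231530213, 'R': array([[-0.00609763, -0.99984915,  0.01626364],
       [-0.99164666,  0.00395052, -0.12892358],
       [ 0.12883988, -0.01691391, -0.99152116]]), 't': array([0.19657214, 0.53730651, 1.0608873 ])}
```

View pics/scene0.png

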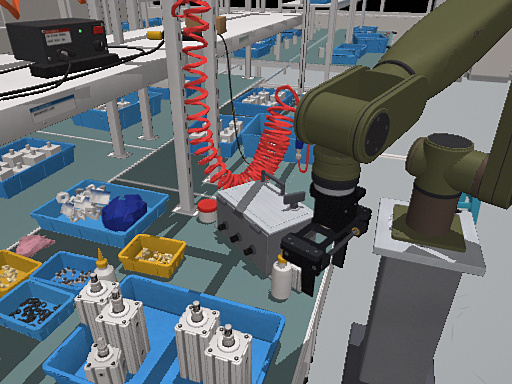

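View pics/top0.png

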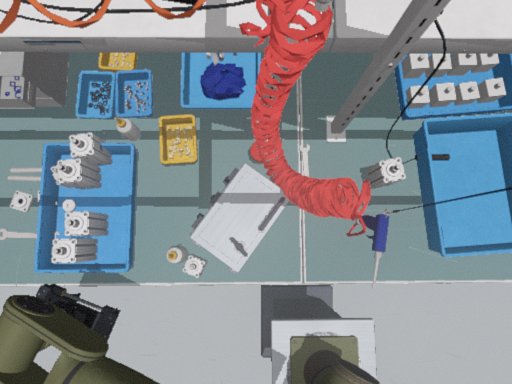

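```bash
python3 - <<'E'
import cv2
a=cv2.imread('pics/top0.png');c=a[100:290,140:400]
cv2.imwrite('pics/topc.png',cv2.resize(c,None,fx=3,fy=3,interpolation=cv2.INTER_CUBIC))
a=cv2.imread('pics/scene0.png');c=a[130:320,150:410]
cv2.imwrite('pics/scenec.png',cv2.resize(c,None,fx=3,fy=3,interpolation=cv2.INTER_CUBIC))
E
```

```text
(no output)
```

View pics/topc.png

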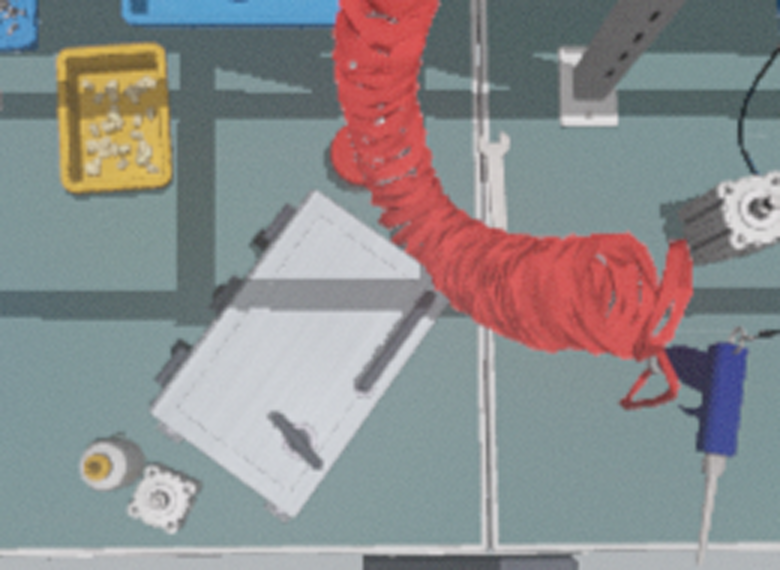

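View pics/scenec.png

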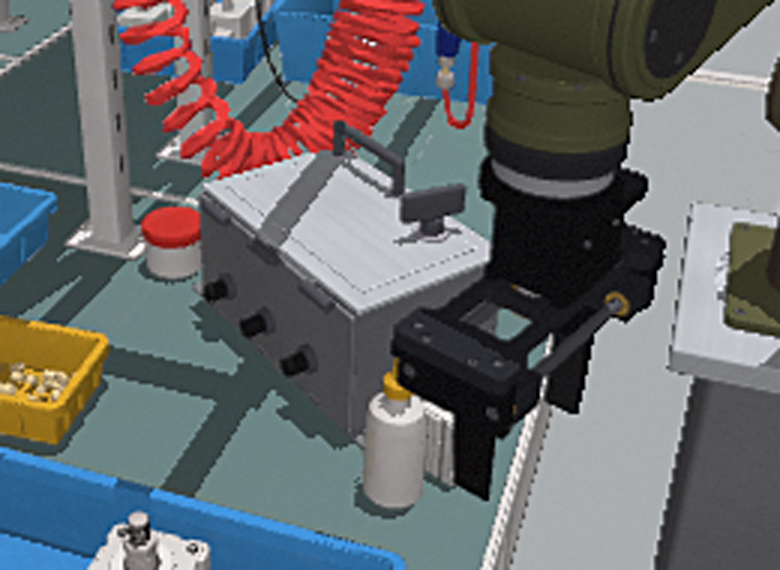

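```bash
cat > h.py <<'E'
import numpy as np, cv2
from rig import bot
from scipy.spatial.transform import Rotation as Ro
def proj(n,X):
    c=bot.get_calibration(n);f=192/np.tan(np.radians(c['fov_y']/2))
    p=c['R']@np.array(X)+c['t'];return np.array([c['cx']+f*p[0]/p[2],c['cy']+f*p[1]/p[2]])
def box2w(b,P):
    x,y,yaw=b;c,s=np.cos(yaw),np.sin(yaw)
    return np.array([x+c*P[0]-s*P[1],y+s*P[0]+c*P[1],P[2]])
E
python3 - <<'E'
from h import *
from scipy.optimize import least_squares
T=lambda u,v:(140+u/3,100+v/3); S=lambda u,v:(150+u/3,130+v/3)
obs=[("top",T(318,192),(.085,-.130,.133)),("top",T(152,412),(.085,.130,.133)),("top",T(290,518),(-.086,.130,.133)),
("top",T(360,388),(-.068,-.005,.171)),("top",T(434,294),(-.068,-.105,.171)),
("scene",S(352,315),(.085,.130,.133)),("scene",S(202,187),(.085,-.130,.133)),("scene",S(493,248),(-.086,.130,.133)),
("scene",S(402,165),(-.068,-.005,.171)),("scene",S(340,125),(-.068,-.105,.171)),
("scene",S(432,204),(-.048,.07,.168)),("top",T(297,440),(-.048,.07,.168))]
# distortion unknown ; ("whatever the lens")
f=lambda b:np.concatenate([proj(n,box2w(b,P))-p for n,p,P in obs])
r=least_squares(f,[.5,.1,.6],loss='soft_l1');print(r.x,np.degrees(r.x[2]));print(r.fun.reshape(-1,2).round(1))
b=r.x
for nm,P in dict(key=(-.048,.07,.168),handle=(-.068,-.055,.171),tip=(0,.02,.1)).items():print(nm,box2w(b,P).round(4))
# key angle: wing ends in top
for k in(0,.1,.2,.3):
    print(k,[ ((proj("top",box2w(b,(-.048+s*.032*np.cos(k),.07-s*.032*np.sin(k),.183)))-[140,100])*3).round(0) for s in(1,-1)])
E
```

```text
[0.459609   0.24796331 0.92585604] 53.0476437602846
[[-1.6 -1.4]
 [-2.2 -1.7]
 [ 0.7  0.1]
 [ 1.6 -0.2]
 [-1.3  1.6]
 [-0.2 -1.1]
 [-0.8 -0.8]
 [ 4.5  1.5]
 [-0.3 -1.2]
 [ 0.5 -0.6]
 [ 0.6 -0.6]
 [-0.   0.5]]
key [0.3748 0.2517 0.168 ]
handle [0.4627 0.1606 0.171 ]
tip [0.4436 0.26   0.1   ]
0 [array([267., 420.]), array([325., 464.])]
0.1 [array([270., 417.]), array([323., 467.])]
0.2 [array([272., 415.]), array([320., 469.])]
0.3 [array([275., 412.]), array([317., 472.])]
```

```bash
python3 - <<'E'
from h import *
from scipy.optimize import least_squares
T=lambda u,v:(140+u/3,100+v/3); S=lambda u,v:(150+u/3,130+v/3)
def obsf(xb):return [("top",T(318,192),(xb,-.130,.135)),("top",T(152,412),(xb,.130,.135)),("top",T(290,518),(-.086,.130,.135)),
("top",T(362,388),(-.068,-.005,.171)),("top",T(432,294),(-.068,-.105,.171)),
("scene",S(352,315),(xb,.130,.13)),("scene",S(202,187),(xb,-.130,.133)),
("scene",S(402,165),(-.068,-.005,.171)),("scene",S(340,125),(-.068,-.105,.171)),
("scene",S(432,204),(-.048,.07,.168)),("top",T(297,440),(-.048,.07,.168))]
f=lambda b:np.concatenate([proj(n,box2w(b[:3],P))-p for n,p,P in obsf(b[3])])
r=least_squares(f,[.46,.24,.9,.085],loss='soft_l1');print(r.x,np.degrees(r.x[2]));print(r.fun.reshape(-1,2).round(1))
b=r.x[:3];xb=r.x[3]
for nm,n,off in(("top0","top",(140,100)),("scene0","scene",(150,130))):
    a=cv2.imread(f'pics/{nm}.png')[off[1]:off[1]+190,off[0]:off[0]+260];a=cv2.resize(a,None,fx=3,fy=3,interpolation=cv2.INTER_CUBIC)
    def L(P,Q,c=(0,255,0)):
        p,q=[tuple(int(round(v)) for v in (proj(n,box2w(b,X))-off)*3) for X in(P,Q)];cv2.line(a,p,q,c,1)
    for z,xbk in((.135,.085),(0,.085)):
        cs=[(xbk,-.13,z),(xbk,.13,z),(-.086,.13,z),(-.086,-.13,z)]
        for i in range(4):L(cs[i],cs[(i+1)%4])
    L((-.068,-.005,.171),(-.068,-.105,.171),(0,0,255))
    k=.2
    L(*[(-.048+s*.032*np.cos(k),.07-s*.032*np.sin(k),.183) for s in(1,-1)],(255,0,255))
    cv2.imwrite(f'pics/ov_{n}.png',a)
E
```

```text
[0.46031426 0.24924397 0.92527876 0.07904648] 53.01456763334581
[[-0.3 -0.6]
 [-1.1 -0.7]
 [ 0.2 -0.1]
 [ 0.4 -0.5]
 [-1.1  1.4]
 [ 1.3 -0.6]
 [ 0.6 -1.2]
 [-0.7 -1. ]
 [ 0.1 -0.5]
 [ 0.2 -0.5]
 [-0.5  0.2]]
```

View pics/ov_top.png

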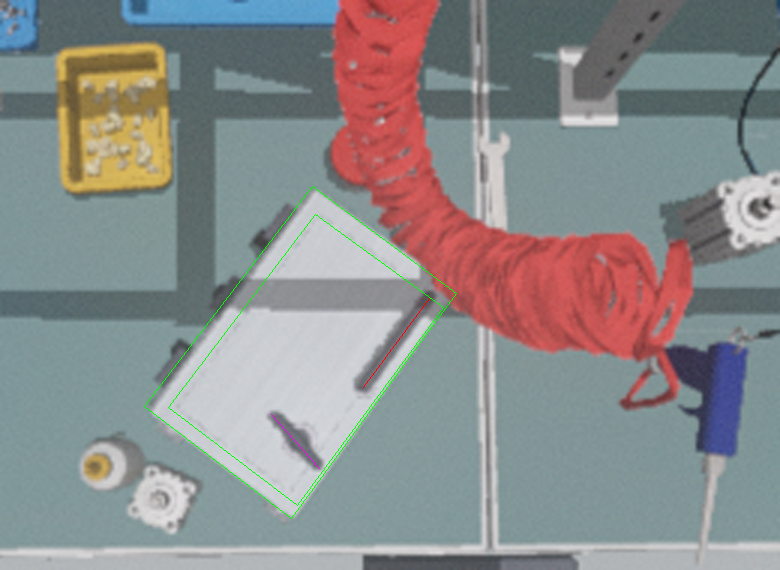

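View pics/ov_scene.png

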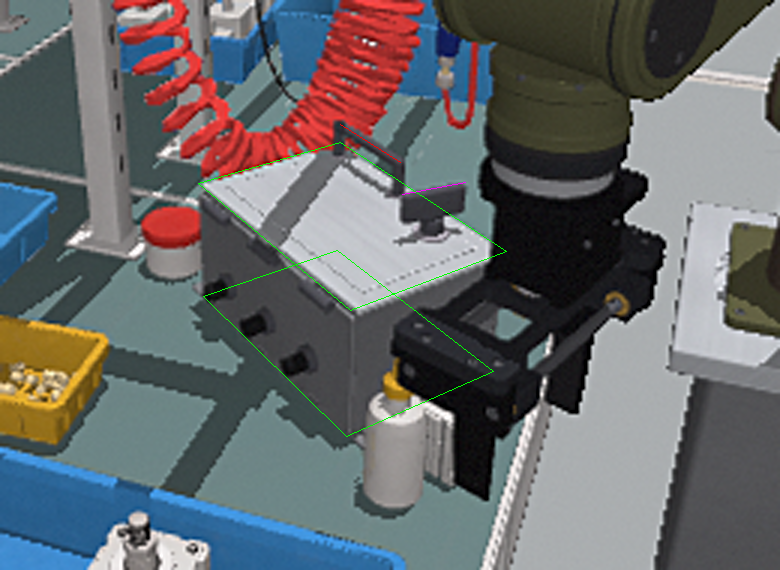

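```bash
python3 - <<'E'
from h import *
def ray(n,u,v):
    c=bot.get_calibration(n);f=192/np.tan(np.radians(c['fov_y']/2))
    d=c['R'].T@np.array([(u-c['cx'])/f,(v-c['cy'])/f,1]);o=-c['R'].T@c['t'];return o,d
for p in [(265,110),(265,140),(275,165),(290,185),(310,195),(335,198),(355,200),(365,215)]:
    o,d=ray("top",*p)
    for z in(.1,.2,.25,.3,.35,.4,.5):
        X=o+d*(z-o[2])/d[2]; print(p,z,X.round(3)[:2],proj("scene",X).round(0))
E
```

```text
(265, 110) 0.1 [0.785 0.176] [177. 183.]
(265, 110) 0.2 [0.747 0.18 ] [185. 157.]
(265, 110) 0.25 [0.727 0.181] [189. 143.]
(265, 110) 0.3 [0.708 0.183] [193. 128.]
(265, 110) 0.35 [0.689 0.185] [197. 113.]
(265, 110) 0.4 [0.67  0.187] [202.  96.]
(265, 110) 0.5 [0.632 0.19 ] [213.  60.]
(265, 140) 0.1 [0.691 0.177] [203. 188.]
(265, 140) 0.2 [0.662 0.18 ] [209. 161.]
(265, 140) 0.25 [0.648 0.182] [213. 147.]
(265, 140) 0.3 [0.633 0.184] [216. 131.]
(265, 140) 0.35 [0.619 0.186] [220. 115.]
(265, 140) 0.4 [0.604 0.187] [224.  98.]
(265, 140) 0.5 [0.575 0.191] [233.  62.]
(275, 165) 0.1 [0.614 0.148] [229. 188.]
(275, 165) 0.2 [0.593 0.154] [234. 161.]
(275, 165) 0.25 [0.582 0.157] [236. 147.]
(275, 165) 0.3 [0.572 0.16 ] [239. 131.]
(275, 165) 0.35 [0.561 0.164] [242. 115.]
(275, 165) 0.4 [0.55  0.167] [245.  99.]
(275, 165) 0.5 [0.529 0.173] [252.  62.]
(290, 185) 0.1 [0.554 0.104] [251. 185.]
(290, 185) 0.2 [0.538 0.115] [255. 159.]
(290, 185) 0.25 [0.531 0.12 ] [257. 145.]
(290, 185) 0.3 [0.523 0.125] [259. 130.]
(290, 185) 0.35 [0.515 0.131] [261. 114.]
(290, 185) 0.4 [0.508 0.13
[... 537 characters left out ...]
0.031] [281. 106.]
(335, 198) 0.4 [0.48  0.043] [282.  90.]
(335, 198) 0.5 [0.469 0.066] [285.  56.]
(355, 200) 0.1 [ 0.508 -0.087] [280. 164.]
(355, 200) 0.2 [ 0.498 -0.058] [282. 141.]
(355, 200) 0.25 [ 0.492 -0.043] [284. 129.]
(355, 200) 0.3 [ 0.487 -0.028] [285. 116.]
(355, 200) 0.35 [ 0.481 -0.014] [286. 102.]
(355, 200) 0.4 [0.476 0.001] [287.  87.]
(355, 200) 0.5 [0.465 0.031] [290.  54.]
(365, 215) 0.1 [ 0.464 -0.115] [294. 163.]
(365, 215) 0.2 [ 0.457 -0.083] [296. 140.]
(365, 215) 0.25 [ 0.454 -0.067] [296. 128.]
(365, 215) 0.3 [ 0.451 -0.05 ] [297. 115.]
(365, 215) 0.35 [ 0.448 -0.034] [298. 101.]
(365, 215) 0.4 [ 0.444 -0.018] [299.  87.]
(365, 215) 0.5 [0.438 0.014] [301.  54.]
```

```bash
python3 - <<'E'
import cv2
a=cv2.imread('pics/scene0.png');c=a[0:200,150:350]
cv2.imwrite('pics/scened.png',cv2.resize(c,None,fx=3,fy=3,interpolation=cv2.INTER_CUBIC))
E
```

```text
(no output)
```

View pics/scened.png

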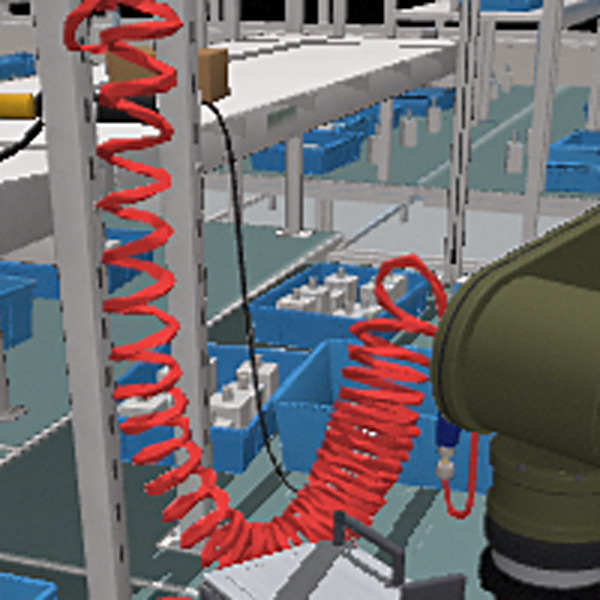

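```bash
cat >> h.py <<'E'
B=(0.4603,0.2490,np.radians(53.0))
def Rt(yaw,tilt=0): # tool down, tilt about box y later
    return Ro.from_euler('xyz',[180,0,yaw],degrees=True)
def rel(pos,R,tpos,tR):
    return (R.inv()*tR).as_rotvec().round(4), (R.inv().apply(np.array(tpos)-pos)*1000).round(1)
def cur():
    s=bot.sense();return s,s['tool_pos'],Ro.from_euler('xyz',s['eef_rot'],degrees=True)
E
python3 - <<'E'
from h import *
k=box2w(B,(-.048,.07,.168));print(k)
h=box2w(B,(-.068,-.045,.171));print(h)
s,p,R=cur()
print(rel(np.array([.239,.604,.215]),Rt(158.41),[k[0],k[1],.26],Rt(221.5)))
E
```

```text
[0.37550839 0.25279255 0.168     ]
[0.45531518 0.16761111 0.171     ]
(array([ 0.    ,  0.    , -1.1011]), array([-256.2, -276.3,  -45. ]))
```

drive_tool(motion=[0,0,-0.1,-23,-25,-20,70,0,0,-0.2,-46,-50,-40,70,0,0,-0.3,-69,-75,-45,70,0,0,-0.4,-92,-100,-45,70,0,0,-0.5,-115,-125,-45,70,0,0,-0.6,-138,-150,-45,70,0,0,-0.7,-161,-175,-45,70,0,0,-0.8,-184,-200,-45,70], squeeze=25)

```text
t: 0.77
tool_pos: [0.3367, 0.349, 0.2592]
eef_rot: [-180.0, -0.0, -155.4]
contact_force: [0.4, 1.6, 0.4]
width: 0.0702
```

```bash
python3 - <<'E'
from h import *
s,p,R=cur();print(p,s['eef_rot'],s['contact_force'])
R0=Rt(158.41);cmd=np.array([.239,.604,.215])+R0.apply([-.184,-.2,-.045]);print(cmd)
Rc=R0*Ro.from_rotvec([0,0,-.8]);k=box2w(B,(-.048,.07,.168))
print(rel(cmd,Rc,[k[0],k[1],.26],Rt(221.5)))
E
```

```text
[0.33665491 0.34902413 0.259153  ] [-1.79986429e+02 -3.12264685e-02 -1.55441279e+02] [0.39005522 1.5784116  0.35406694]
[0.33649824 0.3503268  0.26      ]
(array([-0.    ,  0.    , -0.3011]), array([   4.5, -105. ,   -0. ]))
```

drive_tool(motion=[0,0,-0.1,1.5,-30,0,70,0,0,-0.2,3,-60,0,70,0,0,-0.3,4.5,-90,0,70,0,0,-0.3,4.5,-105,0,70,0,0,-0.3,4.5,-105,0,70,0,0,-0.3,4.5,-105,0,70])

```text
t: 1.27
tool_pos: [0.3757, 0.2527, 0.2594]
eef_rot: [180.0, -0.0, -138.7]
contact_force: [-0.1, 0.5, -1.0]
width: 0.0701
```

```bash
python3 - <<'E'
from h import *
s,p,R=cur();print(p,s['eef_rot'],s['contact_force'])
for n in("scene","top"):
    im=bot.snapshot(n)[:,:,::-1]
    c=im[100:290,140:400] if n=="top" else im[60:250,200:460]
    cv2.imwrite(f"pics/{n}1.png",cv2.resize(c,None,fx=3,fy=3,interpolation=cv2.INTER_CUBIC))
E
```

```text
[0.37570731 0.25268056 0.25936987] [ 1.79969290e+02 -1.15814909e-02 -1.38688381e+02] [-0.12703712  0.51697138 -0.95027172]
```

View pics/scene1.png

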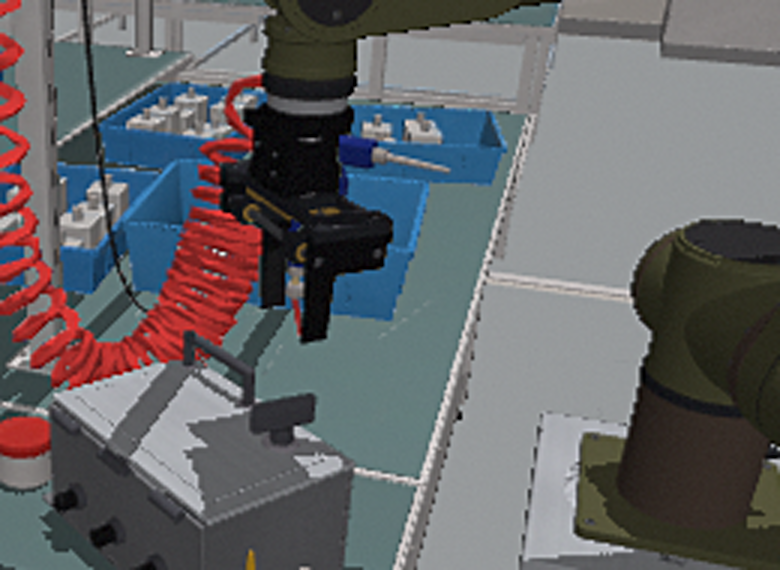

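View pics/top1.png

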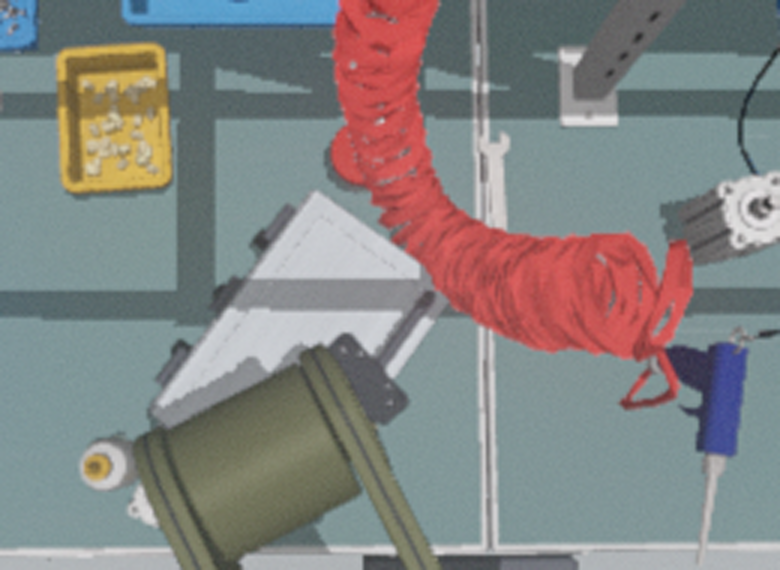

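drive_tool(motion=[0,0,0,0,0,30,70,0,0,0,0,0,60,70,0,0,0,0,0,85,70,0,0,0,0,0,100,70,0,0,0,0,0,107,70,0,0,0,0,0,107,70])

```text
t: 1.87
tool_pos: [0.3742, 0.2533, 0.1506]
eef_rot: [179.9, -0.2, -138.5]
contact_force: [0.7, -0.1, 0.1]
width: 0.0698
```

drive_tool(motion=[0,0,0,0,0,0,40,0,0,0,0,0,0,20,0,0,0,0,0,0,5,0,0,0,0,0,0,5,0,0,0,0,0,0,5,0,0,0,0,0,0,5,0,0,0,0,0,0,5,0,0,0,0,0,0,5], squeeze=20)

```text
t: 2.53
tool_pos: [0.3769, 0.252, 0.1529]
eef_rot: [-179.7, 0.0, -138.5]
contact_force: [8.4, -8.8, -0.8]
width: 0.0223
```

```bash
python3 - <<'E'
from h import *
s,p,R=cur();print(s)
for n in("scene",):
    im=bot.snapshot(n)[:,:,::-1]
    c=im[100:250,230:380]
    cv2.imwrite(f"pics/{n}2.png",cv2.resize(c,None,fx=4,fy=4,interpolation=cv2.INTER_CUBIC))
E
```

```text
{'t': 2.5333, 'joint_pos': array([  27.13483926,  -16.28241425,  122.54114908,   -0.25935343,
         73.65179271, -104.25957309]), 'joint_vel': array([-0.67075423,  0.08726678, -0.34703579, -4.81201406, -1.33103087,
       -0.01191672]), 'tau': array([ 5.21895289e+00, -2.22091413e+01, -3.41771185e+01,  3.23494524e+00,
        8.46247170e-01, -1.64034544e-02]), 'tool_pos': array([0.37689387, 0.2519587 , 0.15293477]), 'eef_rot': array([-1.79736691e+02,  2.52343915e-02, -1.38532723e+02]), 'contact_force': array([ 8.36592858, -8.78116996, -0.79534279]), 'ft_torque': array([-1.63685478, -1.42512084, -0.0168731 ]), 'width': 0.022261194626884088}
```

View pics/scene2.png

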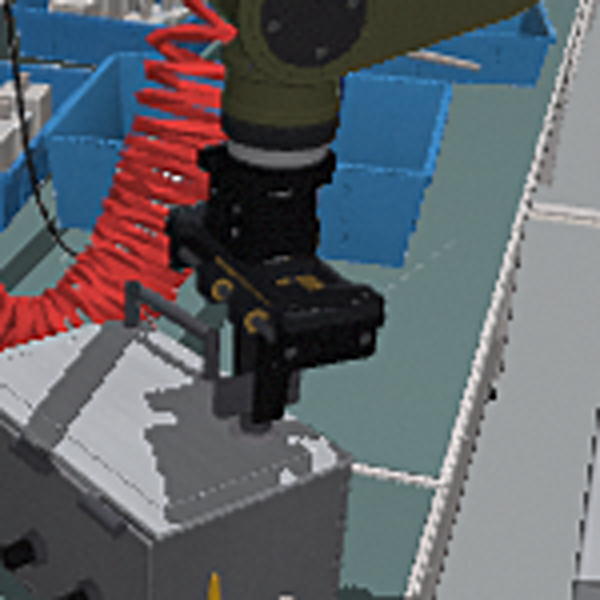

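drive_tool(motion=[0,0,0,0,-2,0,5,0,0,0,0,-2,0,5,0,0,0,0,-2,0,5,0,0,0,0,-2,0,5,0,0,0,0,-2,0,5,0,0,0,0,-2,0,5])

```text
t: 3.08
tool_pos: [0.3779, 0.2514, 0.1541]
eef_rot: [-179.9, 0.1, -138.6]
contact_force: [0.4, -4.5, 5.8]
width: 0.0098
```

```bash
python3 - <<'E'
from h import *
s,p,R=cur();print(p,s['eef_rot'],s['contact_force'],s['width'], R.inv().apply(s['contact_force']))
E
```

```text
[0.37793646 0.25144359 0.15413908] [-1.79913401e+02  7.59818009e-02 -1.38578905e+02] [ 0.36667022 -4.47602822  5.81284306] 0.00981285094886337 [ 2.67862148 -3.60779988 -5.81095406]
```

drive_tool(motion=[0,0,0.1,0,-0.5,0,5,0,0,0.2,0,-0.5,0,5,0,0,0.3,0,-0.5,0,5,0,0,0.4,0,-0.5,0,5,0,0,0.5,0,-0.5,0,5,0,0,0.6,0,-0.5,0,5,0,0,0.6,0,-0.5,0,5], squeeze=25)

```text
t: 3.67
tool_pos: [0.3779, 0.2517, 0.1542]
eef_rot: [179.9, 0.1, -173.1]
contact_force: [-1.4, 0.2, 5.3]
width: 0.0096
```

```bash
python3 - <<'E'
from h import *
s,p,R=cur();print(p,s['eef_rot'],s['contact_force'],s['ft_torque'],s['width'], R.inv().apply(s['contact_force']))
E
```

```text
[0.37788252 0.25166334 0.15415293] [ 1.79941261e+02  7.52028265e-02 -1.73144975e+02] [-1.36699961  0.2205669   5.29924853] [-0.07532639  0.23849745 -0.03947724] 0.009551339257455986 [ 1.32394447  0.38758611 -5.30059626]
```

drive_tool(motion=[0,0,0.1,0,0,0,5,0,0,0.2,0,0,0,5,0,0,0.3,0,0,0,5,0,0,0.4,0,0,0,5,0,0,0.5,0,0,0,5,0,0,0.6,0,0,0,5,0,0,0.7,0,0,0,5,0,0,0.7,0,0,0,5])

```text
t: 4.33
tool_pos: [0.378, 0.2519, 0.1542]
eef_rot: [179.9, 0.0, 146.8]
contact_force: [-1.4, 1.0, 5.5]
width: 0.0097
```

```bash
python3 - <<'E'
from h import *
s,p,R=cur();print(p,s['eef_rot'],s['contact_force'],s['ft_torque'],s['width'], R.inv().apply(s['contact_force']))
E
```

```text
[0.3779873  0.25192872 0.15415501] [1.79862735e+02 1.65685258e-02 1.46828691e+02] [-1.38728141  0.95444496  5.47701748] [ 0.01336773  0.18889564 -0.06296952] 0.009693611443235226 [ 1.6818429   0.05298668 -5.47739283]
```

drive_tool(motion=[0,0,0.03,0,0,0,5,0,0,0.06,0,0,0,5,0,0,0.08,0,0,0,5,0,0,0.1,0,0,0,5,0,0,0.1,0,0,0,5])

```text
t: 4.75
tool_pos: [0.378, 0.2519, 0.1542]
eef_rot: [179.9, 0.0, 141.4]
contact_force: [-1.6, 0.9, 5.5]
width: 0.0102
```

```bash
python3 - <<'E'
from h import *
s,p,R=cur();print(p,s['eef_rot'],s['contact_force'],s['ft_torque'],s['width'], R.inv().apply(s['contact_force']))
E
```

```text
[0.37800919 0.25193748 0.15415442] [1.79864243e+02 2.49338188e-02 1.41395870e+02] [-1.57384807  0.90026073  5.53631558] [0.01500328 0.20905023 0.61772988] 0.01022313510866454 [ 1.78921928 -0.26532821 -5.53773895]
```

drive_tool(motion=[0,0,0,0,0,0,30,0,0,0,0,0,0,50,0,0,0,0,0,0,50,0,0,0,0,0,0,50,0,0,0,0,0,0,50,0,0,0,0,0,-15,50,0,0,0,0,0,-45,50,0,0,0,0,0,-80,50])

```text
t: 5.42
tool_pos: [0.3753, 0.2501, 0.2299]
eef_rot: [-179.6, -0.2, 141.2]
contact_force: [0.7, 1.1, 0.7]
width: 0.0493
```

```bash
python3 - <<'E'
from h import *
s,p,R=cur();print(p,s['eef_rot'],s['contact_force'],s['ft_torque'],s['width'])
for n in("scene","top"):
    im=bot.snapshot(n)[:,:,::-1]
    c=im[100:290,140:400] if n=="top" else im[100:290,200:460]
    cv2.imwrite(f"pics/{n}3.png",cv2.resize(c,None,fx=3,fy=3,interpolation=cv2.INTER_CUBIC))
B2=(B[0]+.0025,B[1]-.0009,B[2])
h=box2w(B2,(-.068,-.045,.171));print(h)
Rc=Rt(141.2)
print(rel(np.array([p[0],p[1],.233]),Rc,[h[0],h[1],.233],Rt(143)))
E
```

```text
[0.37526169 0.25006299 0.229885  ] [-179.579981     -0.18027701  141.23159759] [0.70417413 1.14580566 0.71571387] [-0.01992016 -0.02455704 -0.05295186] 0.049260310764266894
[0.45781518 0.16671111 0.171     ]
(array([ 0.    ,  0.    , -0.0314]), array([-116.6,  -13.2,   -0. ]))
```

View pics/scene3.png

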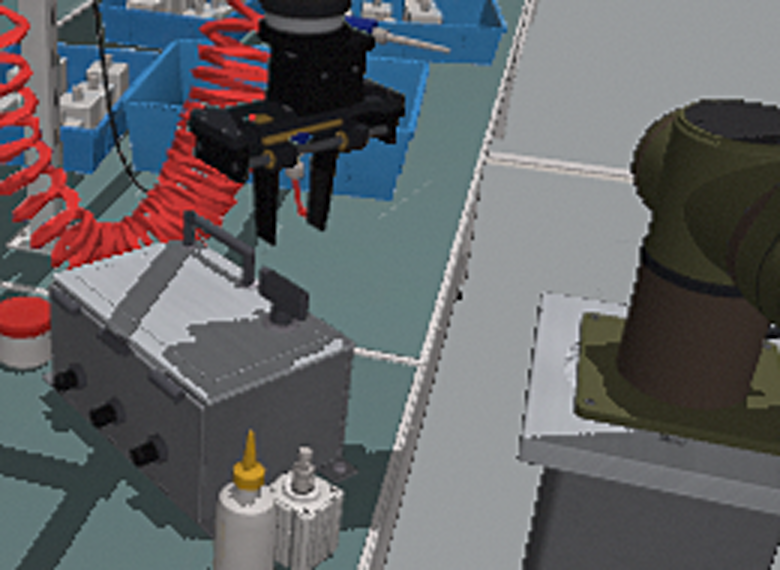

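View pics/top3.png

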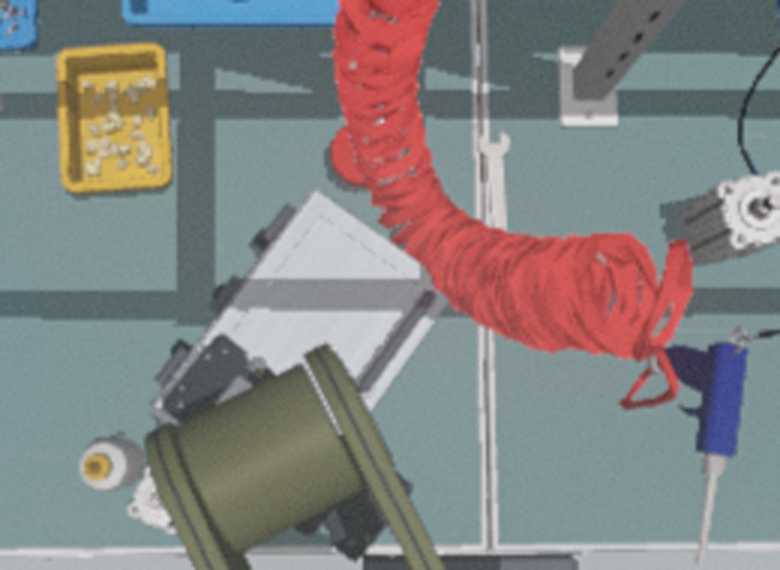

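drive_tool(motion=[0,0,-0.01,-30,-3,0,50,0,0,-0.02,-60,-7,0,50,0,0,-0.03,-90,-10,0,50,0,0,-0.03,-110,-12,0,50,0,0,-0.03,-116,-13,0,50,0,0,-0.03,-116,-13,0,50,0,0,-0.03,-116,-13,0,50])

```text
t: 6.1
tool_pos: [0.4589, 0.1686, 0.2317]
eef_rot: [-179.9, -0.1, 142.9]
contact_force: [0.0, -0.5, 0.3]
width: 0.0499
```

```bash
python3 - <<'E'
from h import *
s,p,R=cur();print(p,s['eef_rot'],s['contact_force'],s['ft_torque'],s['width'],s['joint_pos'].round(1))
for n in("scene","top"):
    im=bot.snapshot(n)[:,:,::-1]
    c=im[100:290,140:400] if n=="top" else im[100:250,200:400]
    cv2.imwrite(f"pics/{n}4.png",cv2.resize(c,None,fx=4 if n=="scene" else 3,fy=4 if n=="scene" else 3,interpolation=cv2.INTER_CUBIC))
print(rel(p,R,[.4578,.1667,.2312],Rt(143)))
E
```

```text
[0.45889819 0.16857313 0.2316769 ] [-1.79926849e+02 -9.76374429e-02  1.42915948e+02] [ 0.02578106 -0.47434099  0.28265316] [-0.00369067 -0.01835631 -0.01860932] 0.04987011619420551 [ 13.9 -14.4 113.4   0.   81.1 -39.1]
(array([-0.0013, -0.0017, -0.0015]), array([-0.3, -2.2,  0.5]))
```

View pics/scene4.png

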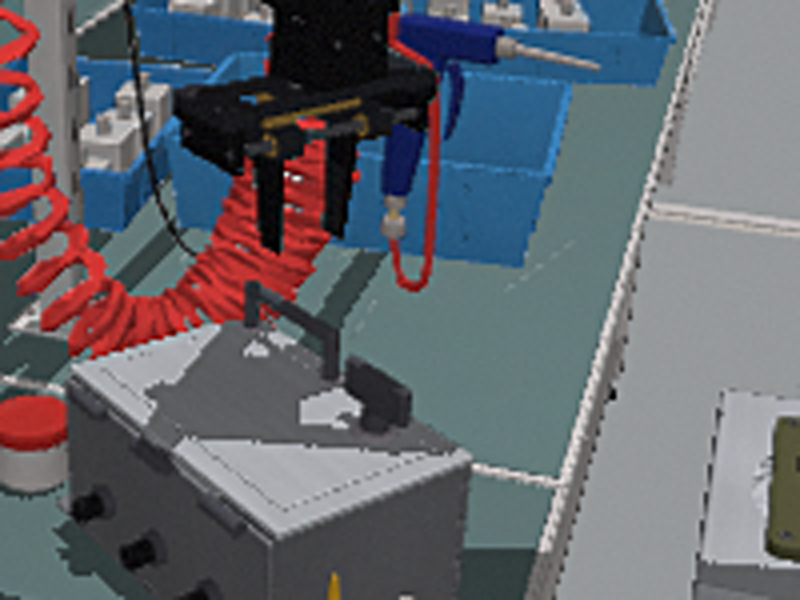

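View pics/top4.png

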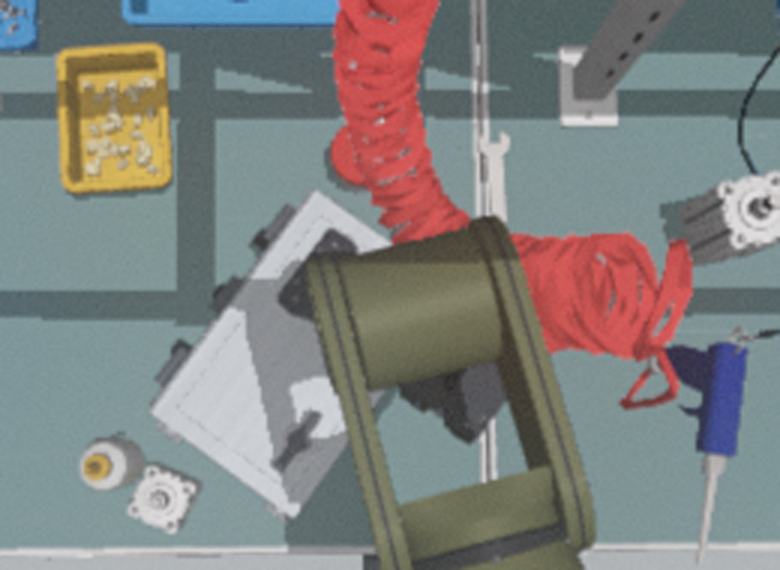

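drive_tool(motion=[0,0,0,0,-2,20,50,0,0,0,0,-2,40,50,0,0,0,0,-2,60,50,0,0,0,0,-2,74,50,0,0,0,0,-2,80,50,0,0,0,0,-2,80,30,0,0,0,0,-2,80,5,0,0,0,0,-2,80,5], squeeze=20)

```text
t: 6.87
tool_pos: [0.4591, 0.1674, 0.1541]
eef_rot: [179.9, 0.1, 143.0]
contact_force: [0.6, 0.3, -0.6]
width: 0.0352
```

drive_tool(motion=[0,0,0,0,0,0,5,0,0,0,0,0,0,5,0,0,0,0,0,0,5,0,0,0,0,0,0,5,0,0,0,0,0,0,5])

```text
t: 7.28
tool_pos: [0.4594, 0.1677, 0.1534]
eef_rot: [179.8, 0.1, 142.9]
contact_force: [3.5, 4.5, -0.4]
width: 0.0113
```

```bash
python3 - <<'E'
from h import *
s,p,R=cur();print(p,s['eef_rot'],s['contact_force'],s['ft_torque'],s['width'],R.inv().apply(s['contact_force']))
E
```

```text
[0.45940426 0.16766326 0.15340326] [1.79806614e+02 5.12268238e-02 1.42942437e+02] [ 3.5182443   4.48443331 -0.40849789] [ 0.65419143 -0.46521464  0.13098131] 0.01131750320236185 [-0.1049048   5.69745706  0.42782441]
```

```bash
python3 - <<'E'
import numpy as np
def P(a):
    t=0.35*min(a/1.8,1); x,z=-150,43
    dx=x*np.cos(a)+z*np.sin(a)-x; dz=z*np.cos(a)-x*np.sin(a)-z
    return t,dx-19*np.sin(t),-dz+19*(np.cos(t)-1)
for i in range(0,26): 
    a=i*.075; print(round(a,3),np.round(P(a),3))
E
```

```text
0.0 [0. 0. 0.]
0.075 [  0.015   3.367 -11.121]
0.15 [  0.029   7.556 -21.941]
0.225 [  0.044  12.543 -32.4  ]
0.3 [  0.058  18.299 -42.44 ]
0.375 [  0.073  24.789 -52.003]
0.45 [  0.087  31.976 -61.037]
0.525 [  0.102  39.817 -69.49 ]
0.6 [  0.117  48.268 -77.315]
0.675 [  0.131  57.278 -84.468]
0.75 [  0.146  66.796 -90.91 ]
0.825 [  0.16   76.767 -96.604]
0.9 [   0.175   87.134 -101.518]
0.975 [   0.19    97.835 -105.626]
1.05 [   0.204  108.811 -108.904]
1.125 [   0.219  119.998 -111.334]
1.2 [   0.233  131.331 -112.902]
1.275 [   0.248  142.745 -113.601]
1.35 [   0.262  154.175 -113.427]
1.425 [   0.277  165.554 -112.38 ]
1.5 [   0.292  176.818 -110.468]
1.575 [   0.306  187.902 -107.702]
1.65 [   0.321  198.742 -104.097]
1.725 [  0.335 209.275 -99.674]
1.8 [  0.35  219.441 -94.459]
1.875 [  0.35  229.441 -88.385]
```

drive_tool(motion=[0.007,0,0,0,1.6,-5.6,5,0.015,0,0,0,3.4,-11,5,0.022,0,0,0,5.4,-16.6,5,0.029,0,0,0,7.6,-22,5,0.029,0,0,0,7.6,-22,5])

```text
t: 7.7
tool_pos: [0.4633, 0.1731, 0.174]
eef_rot: [-178.3, 0.0, 143.0]
contact_force: [3.8, 2.7, -3.8]
width: 0.0115
```

```bash
python3 - <<'E'
from h import *
s,p,R=cur();print(p,s['eef_rot'],s['contact_force'],s['ft_torque'],s['width'],R.inv().apply(s['contact_force']))
for n in("scene",):
    im=bot.snapshot(n)[:,:,::-1]
    c=im[100:250,200:400]
    cv2.imwrite(f"pics/{n}5.png",cv2.resize(c,None,fx=4,fy=4,interpolation=cv2.INTER_CUBIC))
E
```

```text
[0.46329384 0.17311052 0.17395187] [-1.78319371e+02  4.73651681e-03  1.42967486e+02] [ 3.76854417  2.68650338 -3.81414055] [ 0.28322585 -0.57298959  0.13150982] 0.01152241357008759 [-1.39009504  4.52425998  3.68315098]
```

View pics/scene5.png

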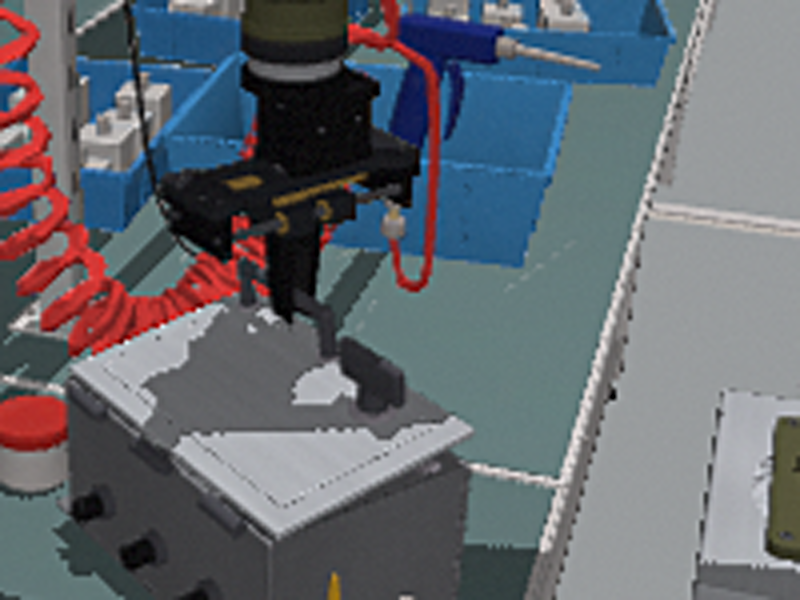

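```bash
cat >> h.py <<'E'
def PP(a):
    t=0.35*min(a/1.8,1); x,z=-150,43
    dx=x*np.cos(a)+z*np.sin(a)-x; dz=z*np.cos(a)-x*np.sin(a)-z
    return t,dx-19*np.sin(t),-dz+19*(np.cos(t)-1)
def arc(a0,aa):
    t0,y0,z0=PP(a0);c,s=np.cos(t0),np.sin(t0)
    out=[]
    for a in aa:
        t,y,z=PP(a);dy,dz=y-y0,z-z0
        out.append((round(t-t0,3),round(c*dy+s*dz,1),round(-s*dy+c*dz,1)))
    return out
E
python3 - <<'E'
from h import *
for a0,aa in((.15,np.arange(.225,.76,.075)),(.75,np.arange(.825,1.36,.075)),(1.35,[1.425,1.5,1.575,1.65,1.725,1.8,1.85,1.85])):
    print(a0);[print(r) for r in arc(a0,aa)]
E
```

```text
0.15
(np.float64(0.015), np.float64(4.7), np.float64(-10.6))
(np.float64(0.029), np.float64(10.1), np.float64(-20.8))
(np.float64(0.044), np.float64(16.3), np.float64(-30.6))
(np.float64(0.058), np.float64(23.3), np.float64(-39.8))
(np.float64(0.073), np.float64(30.9), np.float64(-48.5))
(np.float64(0.087), np.float64(39.1), np.float64(-56.5))
(np.float64(0.102), np.float64(47.9), np.float64(-64.0))
(np.float64(0.117), np.float64(57.2), np.float64(-70.7))
0.75
(np.float64(0.015), np.float64(9.0), np.float64(-7.1))
(np.float64(0.029), np.float64(18.6), np.float64(-13.5))
(np.float64(0.044), np.float64(28.6), np.float64(-19.1))
(np.float64(0.058), np.float64(39.0), np.float64(-23.9))
(np.float64(0.073), np.float64(49.7), np.float64(-27.9))
(np.float64(0.087), np.float64(60.7), np.float64(-31.1))
(np.float64(0.102), np.float64(71.8), np.float64(-33.5))
(np.float64(0.117), np.float64(83.2), np.float64(-35.0))
1.35
(0.015, np.float64(11.3), np.float64(-1.9))
(0.029, np.float64(22.6), np.float64(-3.0))
(0.044, np.float64(34.1), np.float64(-3.2))
(0.058, np.float64(45.5), np.float64(-2.6))
(0.073, np.float64(56.8), np.float64(-1.0))
(0.088, np.float64(68.0), np.float64(1.4))
(0.088, np.float64(75.5), np.float64(3.5))
(0.088, np.float64(75.5), np.float64(3.5))
```

drive_tool(motion=[0.015,0,0,0,4.7,-10.6,5,0.029,0,0,0,10.1,-20.8,5,0.044,0,0,0,16.3,-30.6,5,0.058,0,0,0,23.3,-39.8,5,0.073,0,0,0,30.9,-48.5,5,0.087,0,0,0,39.1,-56.5,5,0.102,0,0,0,47.9,-64,5,0.117,0,0,0,57.2,-70.7,5])

```text
t: 8.42
tool_pos: [0.4958, 0.2175, 0.2438]
eef_rot: [-170.9, -0.2, 142.9]
contact_force: [-9.7, -7.3, 4.6]
width: 0.0114
```

drive_tool(motion=[0.015,0,0,0,9,-7.1,5,0.029,0,0,0,18.6,-13.5,5,0.044,0,0,0,28.6,-19.1,5,0.058,0,0,0,39,-23.9,5,0.073,0,0,0,49.7,-27.9,5,0.087,0,0,0,60.7,-31.1,5,0.102,0,0,0,71.8,-33.5,5,0.117,0,0,0,83.2,-35,5])

```text
t: 9.08
tool_pos: [0.5507, 0.289, 0.2699]
eef_rot: [-164.7, 0.0, 142.9]
contact_force: [-6.1, -4.3, 9.1]
width: 0.0119
```

```bash
python3 - <<'E'
from h import *
s,p,R=cur();print(p,s['eef_rot'],s['contact_force'],s['ft_torque'],s['width'],R.inv().apply(s['contact_force']))
for n in("scene","top"):
    im=bot.snapshot(n)[:,:,::-1]
    c=im[70:270,180:440] if n=="scene" else im[100:290,140:400]
    cv2.imwrite(f"pics/{n}6.png",cv2.resize(c,None,fx=3,fy=3,interpolation=cv2.INTER_CUBIC))
E
```

```text
[0.55069428 0.2889616  0.26989863] [-1.64699619e+02  3.54887226e-02  1.42891568e+02] [-6.12924254 -4.29155327  9.12270113] [-0.84165973  1.11464042  0.00223464] 0.011868076859760159 [ 2.29318733 -9.27571056 -6.92179203]
```

View pics/scene6.png

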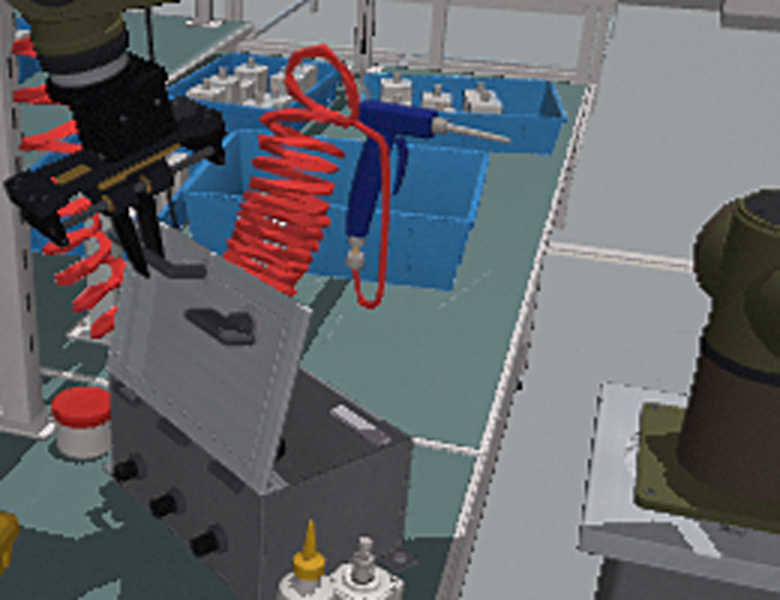

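drive_tool(motion=[0.015,0,0,0,11.3,-1.9,5,0.029,0,0,0,22.6,-3,5,0.044,0,0,0,34.1,-3.2,5,0.058,0,0,0,45.5,-2.6,5,0.073,0,0,0,56.8,-1,5,0.088,0,0,0,68,1.4,5,0.088,0,0,0,75.5,3.5,5,0.088,0,0,0,75.5,3.5,5])

```text
t: 9.85
tool_pos: [0.5952, 0.3491, 0.2445]
eef_rot: [-160.0, -0.0, 143.0]
contact_force: [0.1, 5.1, 3.3]
width: 0.0116
```

```bash
python3 - <<'E'
from h import *
s,p,R=cur();print(p,s['eef_rot'],s['contact_force'],s['ft_torque'],s['width'],R.inv().apply(s['contact_force']))
for n in("scene","top"):
    im=bot.snapshot(n)[:,:,::-1]
    c=im[70:270,180:440] if n=="scene" else im[100:290,140:400]
    cv2.imwrite(f"pics/{n}7.png",cv2.resize(c,None,fx=3,fy=3,interpolation=cv2.INTER_CUBIC))
# bar world -> angle
G=p-R.apply([0,0,.019]); B2=(B[0]+.003,B[1]-.0005,B[2]); c,s_=np.cos(B2[2]),np.sin(B2[2])
d=G[:2]-np.array(B2[:2]); bx=c*d[0]+s_*d[1]-.082; bz=G[2]-.128; print(bx,bz,np.hypot(bx,bz),np.arctan2(bz,-bx)-np.arctan2(.043,.15))
E
```

```text
[0.59522505 0.34908654 0.24453978] [-1.60013116e+02 -3.36583824e-02  1.42997594e+02] [0.08168944 5.13584623 3.33681149] [ 0.80415166 -0.09768479 -0.02074199] 0.011575334401539931 [ 3.02772333  2.76077966 -4.55289882]
0.0842207525996816 0.1343954256511823 0.15860411597565569 1.8514112713704403
```

View pics/scene7.png

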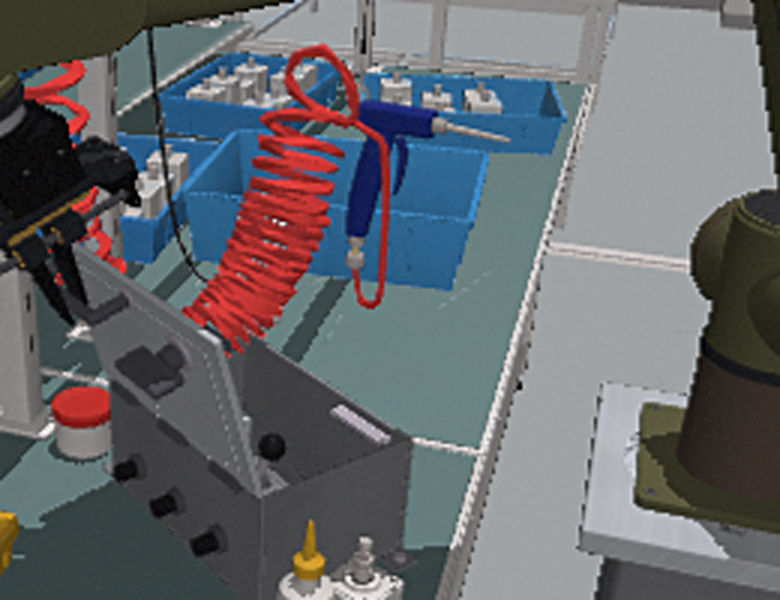

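View pics/top7.png

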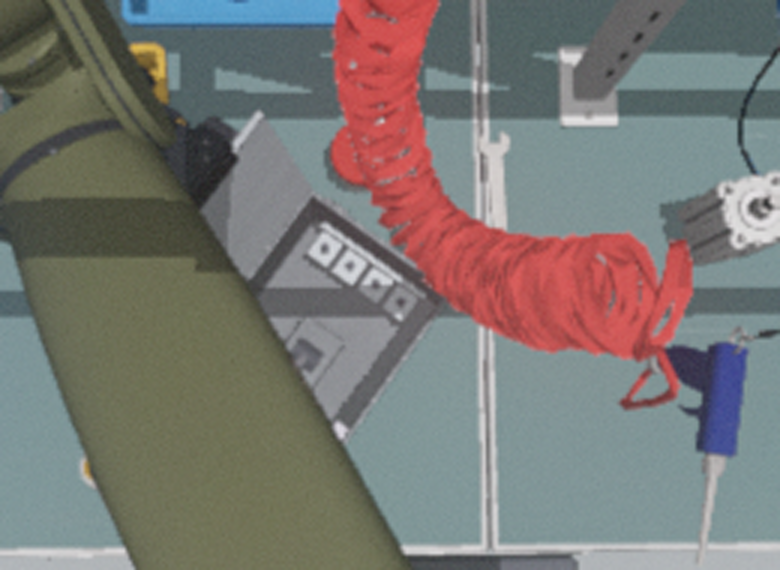

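drive_tool(motion=[0,0,0,0,0,0,24,0,0,0,0,0,0,24,0,0,0,0,0,0,24,0,0,0,0,0,-15,24,0,0,0,0,0,-40,24,0,0,0,0,0,-75,24,0,0,0,0,0,-110,24,0,0,0,0,0,-120,24])

```text
t: 10.62
tool_pos: [0.6208, 0.3809, 0.3618]
eef_rot: [-160.2, 0.2, 142.9]
contact_force: [-0.6, -0.0, 0.7]
width: 0.0237
```

```bash
python3 - <<'E'
from h import *
s,p,R=cur();print(p,s['eef_rot'],s['contact_force'],s['width'],s['joint_pos'].round(1))
for n in("scene","top"):
    im=bot.snapshot(n)[:,:,::-1]
    c=im[70:270,180:440] if n=="scene" else im[100:290,140:400]
    cv2.imwrite(f"pics/{n}8.png",cv2.resize(c,None,fx=3,fy=3,interpolation=cv2.INTER_CUBIC))
B2=(B[0]+.003,B[1]-.0005,B[2])
for y in(.075,.07):print(box2w(B2,(0,y,.3)))
print(rel(p,R,box2w(B2,(0,.075,.36)),Rt(143)))
E
```

```text
[0.62077712 0.38092417 0.36184157] [-160.23425785    0.17692687  142.91573101] [-0.64027421 -0.02266319  0.74926416] 0.023739351526718404 [ 30.4  26.9  58.2  -8.3 113.  -24.5]
[0.40340234 0.29363613 0.3       ]
[0.40739551 0.29062705 0.3       ]
(array([-0.345 ,  0.0028, -0.002 ]), array([ 120.8, -188.4,   69.3]))
```

View pics/scene8.png

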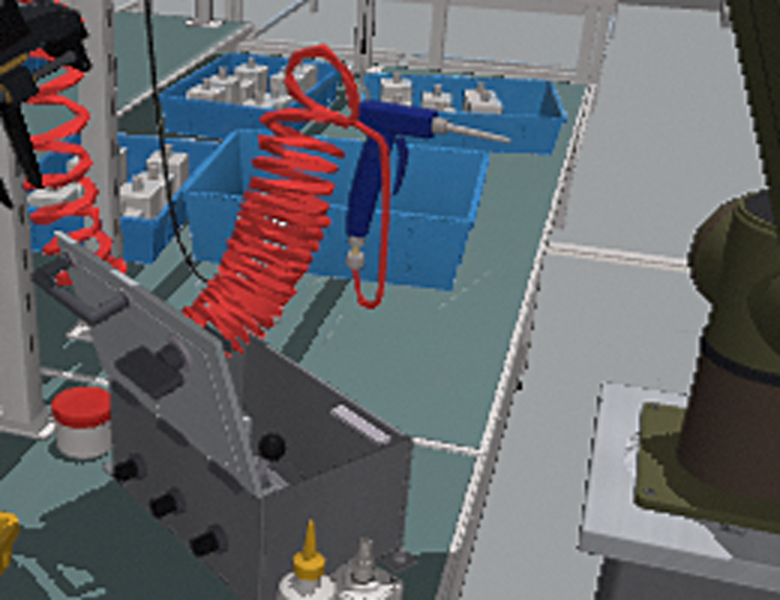

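drive_tool(motion=[-0.05,0,0,17,-27,5,10,-0.1,0,0,34,-54,15,5,-0.15,0,0,52,-81,27,0,-0.2,0,0,69,-108,38,0,-0.25,0,0,86,-135,49,0,-0.3,0,0,104,-162,60,0,-0.345,0,0,121,-188,69,0,-0.345,0,0,121,-188,69,0], squeeze=20)

```text
t: 11.38
tool_pos: [0.3962, 0.29, 0.3531]
eef_rot: [-179.5, -0.1, 142.9]
contact_force: [1.2, 0.2, -0.2]
width: 0.0005
```

drive_tool(motion=[0,0,0.12,0,0,0,0,0,0,0.24,0,0,0,0,0,0,0.36,0,0,0,0,0,0,0.48,0,0,0,0,0,0,0.6,0,0,0,0,0,0,0.72,0,0,0,0,0,0,0.84,0,0,0,0,0,0,0.96,0,0,0,0])

```text
t: 12.05
tool_pos: [0.402, 0.2927, 0.3532]
eef_rot: [-179.6, 0.4, 87.6]
contact_force: [0.0, -0.5, 0.5]
width: 0.0002
```

drive_tool(motion=[0,0,0.12,0,0,0,0,0,0,0.24,0,0,0,0,0,0,0.36,0,0,0,0,0,0,0.48,0,0,0,0,0,0,0.6,0,0,0,0,0,0,0.61,0,0,0,0,0,0,0.61,0,0,0,0])

```text
t: 12.63
tool_pos: [0.4021, 0.2929, 0.3539]
eef_rot: [-179.9, 0.5, 53.1]
contact_force: [-0.3, 0.6, -0.6]
width: 0.0003
```

```bash
python3 - <<'E'
from h import *
s,p,R=cur();print(p,s['eef_rot'],s['contact_force'],s['width'],s['joint_pos'].round(1))
for n in("scene","top"):
    im=bot.snapshot(n)[:,:,::-1]
    c=im[70:270,180:440] if n=="scene" else im[100:290,140:400]
    cv2.imwrite(f"pics/{n}9.png",cv2.resize(c,None,fx=3,fy=3,interpolation=cv2.INTER_CUBIC))
B2=(B[0]+.003,B[1]-.0005,B[2])
print(rel(p,R,box2w(B2,(0,.075,.084)),Rt(53)))
E
```

```text
[0.40209693 0.29293384 0.35387753] [-179.94071463    0.51280243   53.10170693] [-0.33446366  0.5777939  -0.62380207] 0.00028338967814818615 [ 3.000e+01 -1.500e+01  1.024e+02 -1.000e-01  9.310e+01  6.690e+01]
(array([-0.001 ,  0.009 ,  0.0018]), array([  3.8,   0.9, 269.9]))
```

View pics/scene9.png

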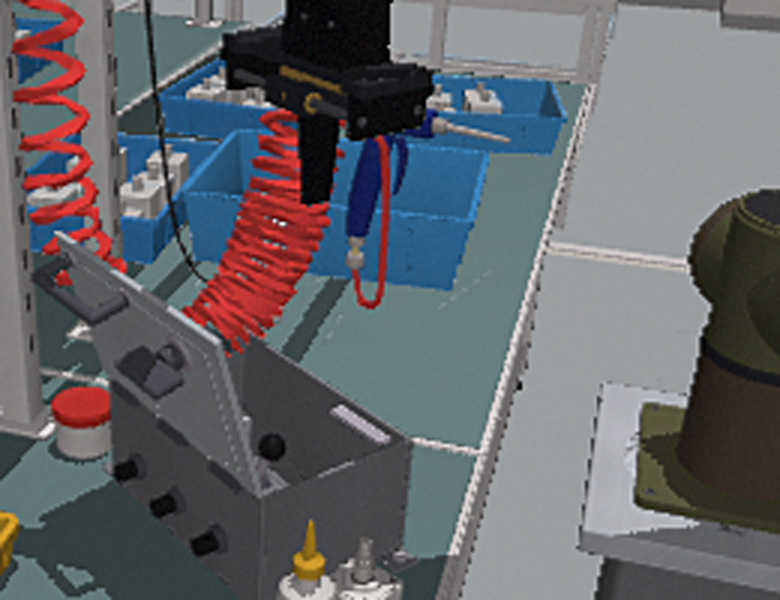

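View pics/top9.png

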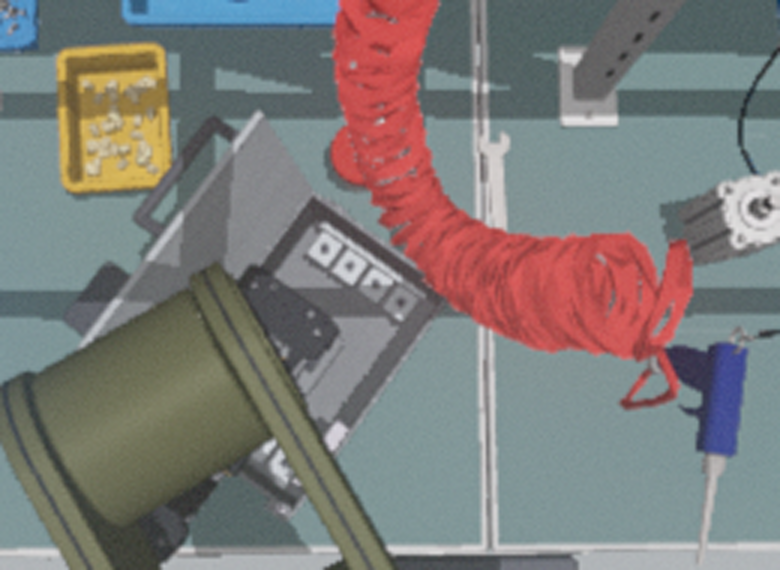

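```bash
python3 - <<'E'
from h import *
for z in(.215,.3,.4,.5,.6):print(z,proj("scene",[.239,.604,z]).round(0), proj("top",[.402,.293,z+.139]).round(0))
B2=(B[0]+.003,B[1]-.0005,B[2])
for q in(0,.1,.2,.3):
    print(q,(proj("scene",box2w(B2,(0,.07*np.sin(.5-q),.032+.07*np.cos(.5-q))))-[180,70])*3)
E
```

```text
0.215 [321. 278.] [216. 237.]
0.3 [326. 239.] [212. 236.]
0.4 [333. 188.] [204. 236.]
0.5 [340. 127.] [194. 236.]
0.6 [349.  55.] [178. 235.]
0 [270.68670296 448.04434897]
0.1 [266.88615334 442.27477396]
0.2 [262.92156043 436.98452747]
0.3 [258.83921252 432.22852659]
```

drive_tool(motion=[0,0.005,0,2,0,40,0,0,0.009,0,4,0,80,0,0,0.009,0,4,1,120,0,0,0.009,0,4,1,155,0,0,0.009,0,4,1,185,0,0,0.009,0,4,1,210,0,0,0.009,0,4,1,220,0,0,0.009,0,4,1,220,0])

```text
t: 13.4
tool_pos: [0.4029, 0.2938, 0.1324]
eef_rot: [-179.9, 0.2, 53.0]
contact_force: [-0.6, 0.2, -0.7]
width: 0.0004
```

```bash
python3 - <<'E'
from h import *
s,p,R=cur();print(p,s['eef_rot'],s['contact_force'],s['width'])
im=bot.snapshot("scene")[:,:,::-1]
c=im[70:270,180:440]
cv2.imwrite(f"pics/scene10.png",cv2.resize(c,None,fx=3,fy=3,interpolation=cv2.INTER_CUBIC))
B2=(B[0]+.003,B[1]-.0005,B[2])
print(rel(p,R,box2w(B2,(0,.075,.084)),Rt(53)))
E
```

```text
[0.40285849 0.29378659 0.13236547] [-1.79857308e+02  1.69794048e-01  5.30456396e+01] [-0.62763988  0.2314648  -0.71679986] 0.0004376777738786866
(array([-0.0025,  0.003 ,  0.0008]), array([ 0.4,  0.6, 48.4]))
```

View pics/scene10.png

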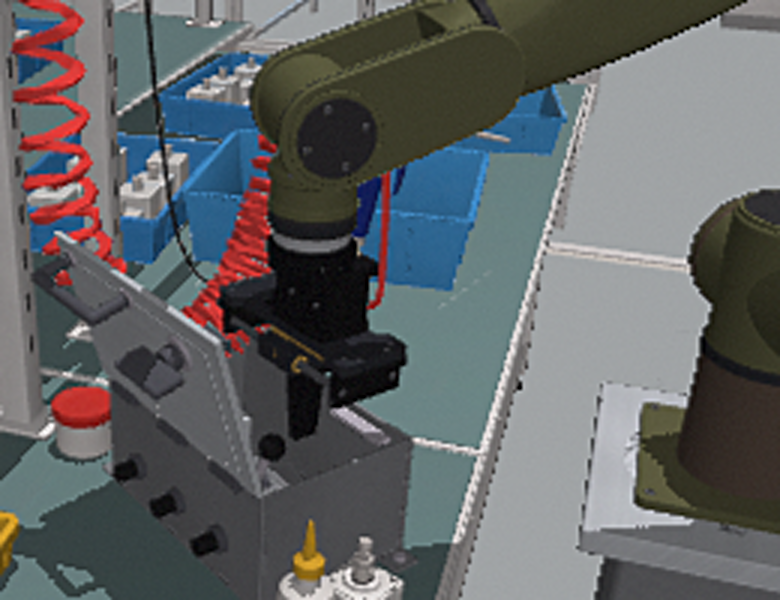

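drive_tool(motion=[0,0,0,0,0,15,0,0,0,0,0,0,30,0,0,0,0,0,0,42,0,0,0,0,0,0,48,0,0,0,0,0,0,48,0])

```text
t: 13.87
tool_pos: [0.4047, 0.295, 0.0873]
eef_rot: [-180.0, -0.1, 53.0]
contact_force: [-0.2, -0.3, -0.5]
width: 0.0005
```

drive_tool(motion=[0,0,0,0,10,0,0,0,0,0,0,20,0,0,0,0,0,0,30,0,0,0,0,0,0,40,0,0,0,0,0,0,50,0,0,0,0,0,0,60,0,0,0,0,0,0,68,0,0,0,0,0,0,75,0,0])

```text
t: 14.53
tool_pos: [0.4657, 0.2491, 0.0876]
eef_rot: [-180.0, -0.2, 52.9]
contact_force: [-0.9, 1.4, -0.0]
width: 0.0004
```

drive_tool(motion=[0,0,0,0,4,0,0,0,0,0,0,7,0,0,0,0,0,0,7,0,0])

```text
t: 14.78
tool_pos: [0.4705, 0.2451, 0.0872]
eef_rot: [-180.0, -0.1, 53.0]
contact_force: [1.4, -0.2, 0.8]
width: 0.0004
```

```bash
python3 - <<'E'
from h import *
s,p,R=cur();print(p,s['eef_rot'],s['contact_force'],R.inv().apply(s['contact_force']))
B2=(B[0]+.003,B[1]-.0005,B[2])
d=(p-box2w(B2,(0,0,0)))[:2];c,q=np.cos(B2[2]),np.sin(B2[2]);print("box xy",c*d[0]+q*d[1],-q*d[0]+c*d[1])
E
```

```text
[0.47048124 0.24509069 0.08717076] [-1.79992955e+02 -1.11071082e-01  5.29613810e+01] [ 1.39814764 -0.19191565  0.79210906] [ 0.69052017  1.23154672 -0.79092337]
box xy 0.0015989785439270085 -0.00778696391282349
```

Continue slowly till the stop pushes back.

drive_tool(motion=[0,0,0,0,2,0,0,0,0,0,0,4,0,0,0,0,0,0,4,0,0])

```text
t: 15.03
tool_pos: [0.4735, 0.2432, 0.0876]
eef_rot: [-180.0, -0.2, 53.0]
contact_force: [-0.1, 0.1, 0.4]
width: 0.0005
```

drive_tool(motion=[0,0,0,0,2,0,0,0,0,0,0,4,0,0,0,0,0,0,4,0,0])

```text
t: 15.28
tool_pos: [0.476, 0.2414, 0.0876]
eef_rot: [-179.9, -0.2, 53.0]
contact_force: [-4.5, 3.6, 0.1]
width: 0.0005
```

```bash
python3 - <<'E'
from h import *
s,p,R=cur();print(p,s['eef_rot'],s['contact_force'],R.inv().apply(s['contact_force']))
B2=(B[0]+.003,B[1]-.0005,B[2])
d=(p-box2w(B2,(0,0,0)))[:2];c,q=np.cos(B2[2]),np.sin(B2[2]);print("box xy",c*d[0]+q*d[1],-q*d[0]+c*d[1])
im=bot.snapshot("scene")[:,:,::-1]
c=im[70:270,180:440]
cv2.imwrite(f"pics/scene11.png",cv2.resize(c,None,fx=3,fy=3,interpolation=cv2.INTER_CUBIC))
E
```

```text
[0.47604895 0.24139612 0.08757659] [-1.79866987e+02 -1.55329283e-01  5.29680800e+01] [-4.53549962  3.5973129   0.07556949] [ 0.14039028 -5.78736595 -0.06175387]
box xy 0.001999098148508692 -0.014456986967431992
```

View pics/scene11.png

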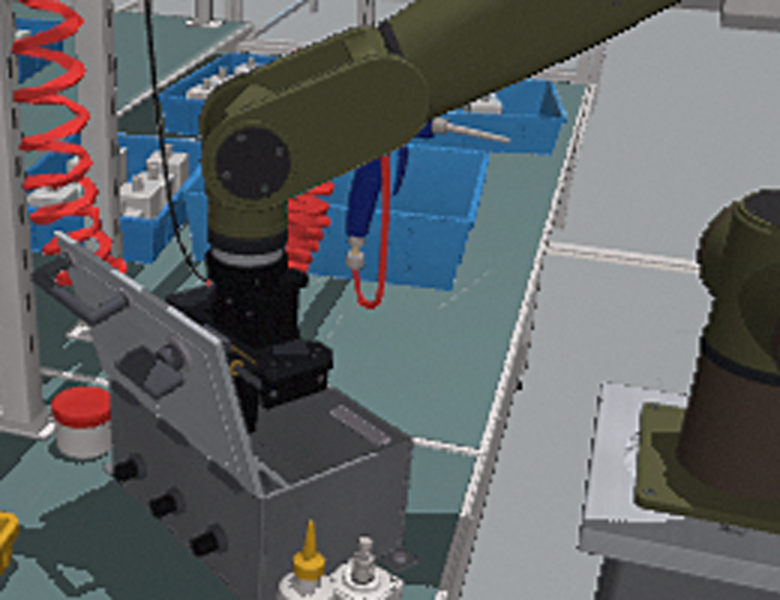

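drive_tool(motion=[0,0,0,0,1.5,0,0,0,0,0,0,3,0,0,0,0,0,0,3,0,0,0,0,0,0,3,0,0])

```text
t: 15.67
tool_pos: [0.4764, 0.2411, 0.0874]
eef_rot: [-179.6, -0.1, 53.0]
contact_force: [-9.5, 8.7, 3.8]
width: 0.0005
```

drive_tool(motion=[0,0,0,0,-8,0,0,0,0,0,0,-25,0,0,0,0,0,0,-45,0,0,0,0,0,0,-45,-30,0,0,0,0,0,-45,-70,0,0,0,0,0,-45,-110,0,0,0,0,0,-45,-150,0,0,0,0,0,-45,-190,0])

```text
t: 16.33
tool_pos: [0.4431, 0.2653, 0.28]
eef_rot: [179.9, -0.2, 53.0]
contact_force: [0.1, -0.4, 0.2]
width: 0.0008
```

drive_tool(motion=[0,0,0,-30,-10,-40,0,0,0,0,-60,-20,-60,0,0,0,0,-90,-40,-60,0,0,0,0,-110,-70,-60,0,0,0,0,-120,-100,-60,0,0,0,0,-120,-130,-60,0,0,0,0,-120,-160,-60,0,0,0,0,-120,-160,-60,0])

```text
t: 17.0
tool_pos: [0.2403, 0.2677, 0.3382]
eef_rot: [180.0, -0.4, 53.3]
contact_force: [0.1, -0.4, 1.0]
width: 0.0004
```

```bash
python3 - <<'E'
from h import *
s,p,R=cur();print(p,s['eef_rot'],s['contact_force'],s['joint_pos'].round(1))
B2=(B[0]+.003,B[1]-.0005,B[2])
for q in(.8,.9,1.0): print(q,[((proj(n,box2w(B2,(0,.07*np.sin(.5-q),.032+.07*np.cos(.5-q))))-o)*3).round(0) for n,o in(("scene",[180,70]),("top",[140,100]))])
for n in("scene","top"):
    im=bot.snapshot(n)[:,:,::-1]
    c=im[70:270,180:440] if n=="scene" else im[100:290,140:400]
    cv2.imwrite(f"pics/{n}12.png",cv2.resize(c,None,fx=3,fy=3,interpolation=cv2.INTER_CUBIC))
E
```

```text
[0.2403031  0.26774437 0.33823168] [179.96154501  -0.37064814  53.30113694] [ 0.14966097 -0.44834329  0.96942259] [ 3.950e+01 -3.500e+01  1.176e+02  1.000e-01  9.700e+01  7.620e+01]
0.8 [array([238., 418.]), array([316., 331.])]
0.9 [array([234., 417.]), array([320., 326.])]
1.0 [array([231., 417.]), array([324., 321.])]
```

View pics/scene12.png

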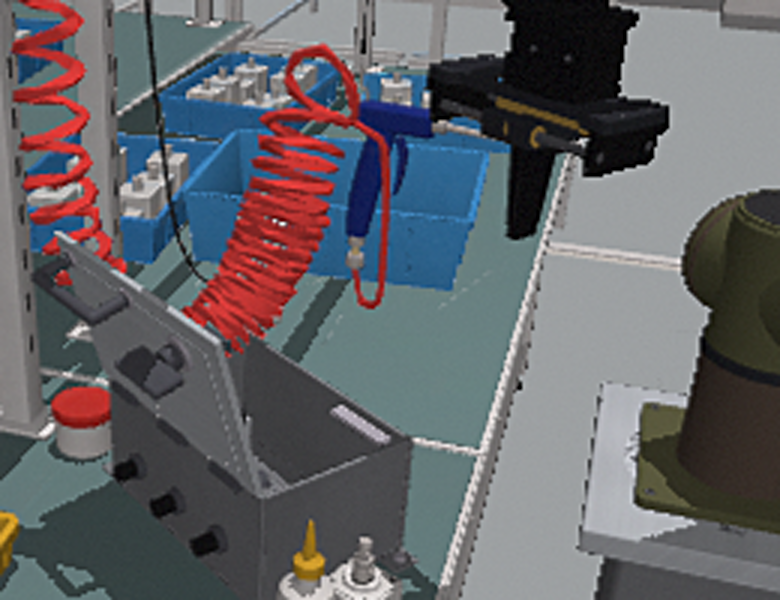

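View pics/top12.png

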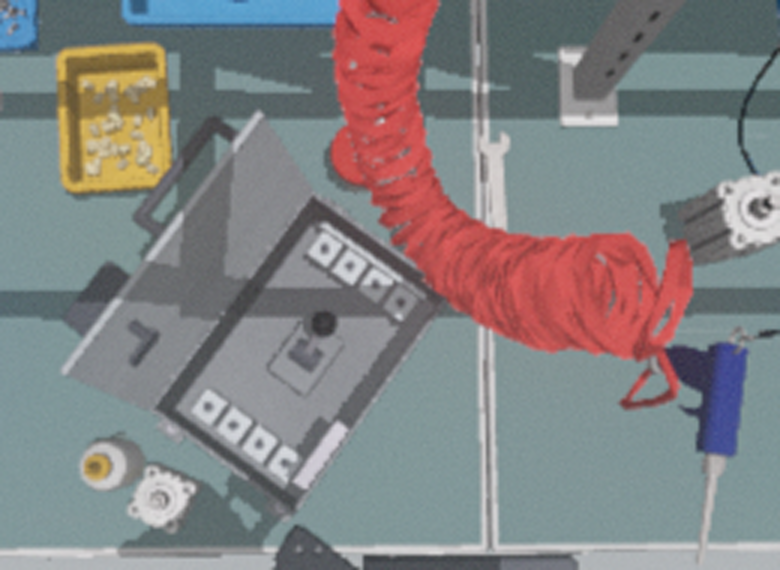

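```bash
python3 - <<'E'
from rig import bot
print(bot.sense()['joint_vel'].round(2)); print(bot.sign_off())
E
```

```text
[-2.4   1.06 -0.3   0.17  0.05 -0.21]
the job is handed in; nothing more can be done
None
```

I turned the key clockwise to its stop, swung the panel over until it leaned back and stayed, pushed the lever right across, and handed the job in at about 17 s of the 72 s allowed.

- **Key:** at the stop the resisting torque rose to about 0.6 N m, against 0.06 N m of friction. The wing lay parallel to the handle bar in the pictures taken just after the turn. I left it turned.
- **Panel:** the bar's position put it at about 1.85 rad when I let go. It was still leaning back there in the last pictures.
- **Lever:** pushing force rose to about 13 N with almost no movement, so it was at its stop. In the final top picture the knob is at (323, 322) in the crop; the calculated position for 1.0 rad is (324, 321).
- **Things round the box:** the oil bottle, cylinder, spanner and the visible part of the pot's lid look unmoved in the before and after top pictures. I checked these by eye, not by measuring.
- **Forces:** the highest contact force I read was about 13 N, during the lever push. I read forces mostly at the end of each move, so a brief peak in between would not show.

When I handed in, the arm was clear of the box but not fully still, with joint 1 at about 2.4 degrees/s. Nothing failed, but my first fit put the key about 2.5 mm off; I corrected the box position from the grip before going on.

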